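# Set and wedge-lock the length stop of a tube labelling cradle

### The arm

A 6-joint arm with a two-finger parallel gripper is mounted at the origin on a cart in front of the work surface, level with it; the furniture and walls round the work are solid. World frame = base frame: x ahead of the robot, y to its left, z up, the work surface at z = 0. Lengths are in m, angles in rad, forces in N, time in s.
With the tool pointing down it reaches from about 0.375 to 0.9 m from the base axis. Payload 3.1 kg.
Tool frame: the origin (TCP) lies between the finger pads; the fingertips stand 17 mm ahead of it and the grasp point (between the pads) lies 2 mm behind it (robot.nose_length is the distance from the TCP to the fingertips, in m); z points along the fingers, y is the line along which they close (so a half turn about z gives the same grasp; the last joint's range is limited). The gripper opens to 87 mm and grips with 3 to 60 N. Pads are 19 mm wide; open, the fingers measure 117 mm over their backs; the gripper's body (75 mm by 190 mm) begins 51 mm behind the grasp point.
Start: joints at [0.967, 0.527, 1.433, -0, 1.181, -0.178], TCP at [0.258, 0.569, 0.24] pointing down, gripper open.
Joint ranges: [-3.08, 3.08], [-0.75, 2.2], [0.22, 2.44], [-1.43, 4.57], [0, 2.65], [-2.85, 2.85]. Speed limits (rad/s): [2.79, 2.79, 3.14, 3.14, 3.14, 3.14].

### API

Orientations are given as a unit quaternion [x, y, z, w].
In Python, from rig import robot, cams gives the robot as it stands.
- The arm moves only by the shell command python3 -m pendant 'ROWS' [FORCE]. ROWS is JSON, a list of rows, each an object with "jaw": the opening, from 0 (shut) to 1 (fully open); "linear": the shift along the tool's x, y, z in cm, a list of three; "twist": the turn about the tool's z in degrees. A call has 1 to 12 rows; each row shifts and turns the commanded pose from where the row before left it, along the tool's axes as they then stand; what a row does not reach is not made up. A row lasts 1/12 s, in which the tool goes at most 41.7 mm and 7.16 degrees, less where a joint would pass 70% of its speed; a pose out of reach is approached as far as the arm can. A call is refused whole if a number of a shift passes 4.17 or a number of a turn 7.16, either way. A call with a gripper value outside its range is refused whole. The fingers move at their own pace and stop on an object; FORCE is the grip in N (left out, the last holds). Time passes only in rows, so rows that do not move let the fingers close. It gives the time, the measured TCP pose, the force, the opening and the grip force at its end, in the units of the state.
- robot.get_obs(): the state, without advancing time (a new reading comes with each control period).
- cams.camera(name): name is "side" or "top"; returns a dict with "color" (480x640x3 uint8, blue, green, red), "depth" (480x640 float32, m along the optical axis (not along the pixel's ray), 0 where there is no reading), "fov_y" (degrees; the focal length in pixels is half the picture's height over the tangent of half this angle, whatever the lens; pixels are square), "cx", "cy" (the principal point, pixels), "view" (4x4, takes a point from world to camera coordinates). Camera axes: x right, y down, z forward; pixel columns grow to the right and rows downward; lengths in m; the calibration is good to about 2 mm. A picture is of the moment at which its call begins.
- robot.hand_in(): hands the job in; it is judged then, once.
The state is a dict: "time": time; "q": joint angles; "joint_velocities": joint speeds; "joint_torque": joint torques, N m; "position": TCP position; "tool_rot": TCP orientation; "ft_force": force on the tool from outside, world axes, zero at the start; "moment": the same for the moment, N m; "grip_width": finger opening in m; "grip_force": force on a finger pad.
Only numpy, scipy, OpenCV 4.12 (cv2) and the standard library are available. Lean on these libraries where they do the work, as an engineer would, in place of code of your own. Each camera call takes 0.05 s, during which the arm holds its last target. There are 200 camera calls.

### The job

Set up the labelling cradle for the capped tubes: lay the loose capped tube on the cradle's two rods with its cap towards the end plate, then gently slide the stop bar up to its narrow tip until the tube sits snug, without play, between end plate and stop. Then push the thumb wedge firmly in under its bridge until it jams the bar fast, and let go; leave the shorter open tube where it is.

Things in the scene. Friction and masses are not known exactly. Their poses are not given: they have to be found in the camera images.
- cradle: The labelling cradle, an aluminium fixture screwed to the table: base plate 72 x 262 x 10 mm. Origin on the table under the base; y runs along the cradle from the sliding bar (-y) to the fixed end plate (+y); x points across it, the way the wedge is pushed in; z up. The bar runs at x = 0 between two low guides, 19 mm high, that end at y = 32 mm.
- rods (a point): Tube's place: point midway between two parallel steel rods (8 mm thick, 16 mm between centres, along the cradle's y) at the height of their tops, 25 mm above the table. The rods run from 43 mm on the -y side of this point to the end plate, 43 mm on its +y side. Nothing stands beside the rods above 25 mm. Axes as the cradle's.
- bridge (a point): Middle of the top of the bridge that spans the bar and roofs the wedge, 46 mm above the table (screw heads 3 mm more); 46 mm along the cradle's x, 33 mm along its y. Axes as the cradle's.
- end_plate (a point): Point in the middle of the end plate's inner face (the face the cap rests against), 30 mm above the table; axes as the cradle's. The plate is 52 mm wide, 8 mm thick, its top 52 mm above the table.
- stop_bar (a joint): How far the steel stop bar is slid towards the end plate, in m, 0 to 0.050. It starts drawn back, at 0 to 0.018; it slides along the cradle's +y, rubs with about 2 N and stays where it is left. With the capped tube fully home its face meets the tip at about 0.042.
- stop_face (a point): Point in the middle of the stop's face that meets the tube's tip, 30 mm above the table; axes as the cradle's; moves with the bar.
- stop_head (a point): Middle of the top of the bar's upright head, 58 mm above the table. The head is a steel block 24 mm across the cradle (x), 10 mm thick along it (y), standing up from 22 to 58 mm; take it across its 24 mm from above, or push it from behind. Its front is the stop face.
- wedge (a joint): How far the black thumb wedge is pushed in, in m, 0 to 0.030. It starts slack, at 0 to 0.006, slides along the cradle's +x and down an 8 degree ramp (1 mm down for 7 mm in), and rubs with about 1.5 N. Its flat underside meets the bar at about 0.018; from there it jams ever harder and it stays jammed when let go. A push of 10 to 20 N jams it well.
- wedge_tab (a point): Middle of the rear face (-x side of the cradle) of the wedge's thumb tab, the face to push, about 48 mm above the table. The tab is 18 mm wide (y), 10 mm thick (x) and its top is 12 mm above this point; at slack it stands some 30 mm out from the bridge. Moves with the wedge.
- tube_capped: Orange tapered tube with a cap, lying on the table, 98 mm long, about 20 g. Origin on the table under its middle while it lies as at the start, axis 8 mm above it; its +y axis points from the cap end to the narrow tip. 20 mm thick at the cap, 14 mm at the tip, about 17 mm in the middle. It starts with its cap pointing away from the robot and somewhat to its left.
- tube_cap (a point): Centre of the flat outer face of the tube's cap (20 mm across).
- tube_tip (a point): Centre of the tube's narrow tip face (14 mm across). Laid on the rods, the cap's centre is about 33 mm and the tip's about 29 mm above the table.
- tube_open: The other orange tapered tube, without a cap and 91 mm long, lying like the capped one; the two may have changed places. Not to be used or moved.
- crate_right: Big grey crate full of tubes behind the middle of the table front, 600 mm along x, 400 mm along y, rim 175 mm above the table; origin under its middle. It stands between the tubes' start and the cradle: keep the hand in front of it or above it.
There are look-alikes about, which are no part of the job. What is shaped like the tube_capped but red is not meant.

How it is judged:
On the way, in this order (a step that is already met when the one before it is completed fails the run):
1. the capped tube lies on the two rods, its cap towards the end plate, let go (x of tube_cap in the frame of end_plate between -0.005 and 0.005 m and x of tube_tip in the frame of end_plate between -0.005 and 0.005 m and y of tube_cap in the frame of end_plate between -0.04 and 0.003 m and z of tube_cap in the frame of end_plate below 0.006 m and z of tube_tip in the frame of end_plate below 0.003 m and contact force between the fingers and tube_capped below 0.1 N), for 0.2 s.
2. the tube sits snug between end plate and stop, the wedge still slack (y of tube_cap in the frame of end_plate above -0.003 m and y of tube_tip in the frame of stop_face below 0.003 m and contact force between wedge and stop_bar below 1 N), for 0.2 s.
At the end, for the whole second after the job is handed in: The capped tube lies at rest on both rods (cap and tip centres within 5 mm of the middle line), its cap within 3 mm of the end plate and its tip within 3 mm of the stop face, and the wedge, let go, still bears on the bar with more than 6 N (x of tube_cap in the frame of end_plate between -0.005 and 0.005 m and x of tube_tip in the frame of end_plate between -0.005 and 0.005 m and z of tube_cap in the frame of end_plate below 0.006 m and z of tube_tip in the frame of end_plate below 0.003 m and y of tube_cap in the frame of end_plate above -0.003 m and y of tube_tip in the frame of stop_face below 0.003 m and contact force between wedge and stop_bar above 6 N and linear speed of tube_capped below 0.02 m/s); the robot touches nothing.
It fails at once if the tube crushed between stop and end plate (more than 30 N) (contact force between stop_bar and tube_capped above 30 N).
It fails at once if the open tube moved by more than 30 mm (distance of tube_open from where it was at the start of the episode above 0.03 m).
It also fails if it takes over 58 s, if anything falls off the work surface, if the arm or the gripper's body presses on something with over 40 N, if the wrist force passes 120 N, or if a joint passes its speed limit or range.

## Working session

There is one attempt and no reset: what is moved stays moved. The work goes in short steps, Python scripts to look and compute and a shell command to move; the robot and the scene stay as the last step left them, time stands still between calls to the robot, and variables do not carry over. Pictures are saved under pics/ and viewed, at most 10 in all, crops included, and the job is handed in when it is done.

```bash
ls; mkdir -p pics
cat > h.py <<'E'
import numpy as np, cv2
from rig import robot, cams
def shot(n):
    c=cams.camera(n); c['f']=240/np.tan(np.radians(c['fov_y'])/2); return c
def pt(c,u,v,z=None):
    """pixel->world, by depth or by plane z"""
    T=np.linalg.inv(np.array(c['view'])); r=np.array([(u-c['cx'])/c['f'],(v-c['cy'])/c['f'],1.])
    if z is None: d=c['depth'][int(round(v)),int(round(u))]
    else: d=(z-T[2,3])/(T[:3,:3]@r)[2]
    return T[:3,:3]@r*d+T[:3,3]
def px(c,p):
    q=np.array(c['view'])@np.append(p,1); return q[:2]/q[2]*c['f']+[c['cx'],c['cy']]
E
python3 - <<'E'
from h import *
for n in('top','side'):
    c=shot(n); cv2.imwrite(f'pics/{n}0.png',c['color']); np.savez(f'{n}0.npz',**c); print(n,c['f'],c['cx'],c['cy'],np.round(np.linalg.inv(c['view']),3).tolist())
print(robot.get_obs())
E
```

```text
pics
top 587.11846780187 324.0227702284838 239.55873906553884 [[-0.003, -0.998, 0.066, 0.454], [-1.0, 0.003, -0.002, 0.111], [0.002, -0.066, -0.998, 1.784], [0.0, 0.0, 0.0, 1.0]]
side 509.5415034551506 319.9680339498521 242.0857362742018 [[-0.996, -0.039, 0.086, 0.444], [-0.093, 0.57, -0.817, 1.36], [-0.017, -0.821, -0.571, 0.97], [0.0, 0.0, 0.0, 1.0]]
{'time': 0.1, 'q': array([ 9.66503924e-01,  5.28381020e-01,  1.43378330e+00, -4.90978753e-06,
        1.18137589e+00, -1.78459489e-01]), 'joint_velocities': array([-0.00021109, -0.00220586, -0.00422919,  0.0012794 , -0.00011935,
       -0.00124683]), 'joint_torque': array([-2.26274251e-04, -4.40989208e+01, -1.77151036e+01,  6.35006838e-02,
        5.33912249e-02, -4.85682858e-05]), 'position': array([0.25776495, 0.56868357, 0.23866173]), 'tool_rot': array([ 2.11310381e-01,  9.77418526e-01, -9.01014386e-04, -3.69360548e-04]), 'ft_force': array([-0.01184888,  0.29140925, -1.19763793]), 'moment': array([-0.03387703, -0.0461026 ,  0.01240731]), 'grip_force': 0.0, 'grip_width': 0.08737605600989938}
```

View pics/top0.png

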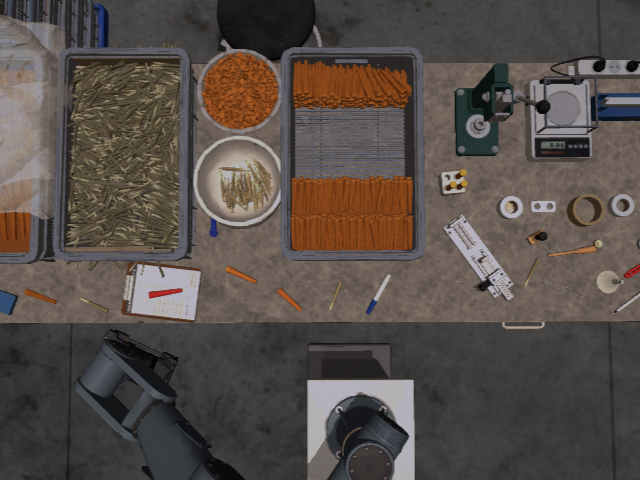

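View pics/side0.png

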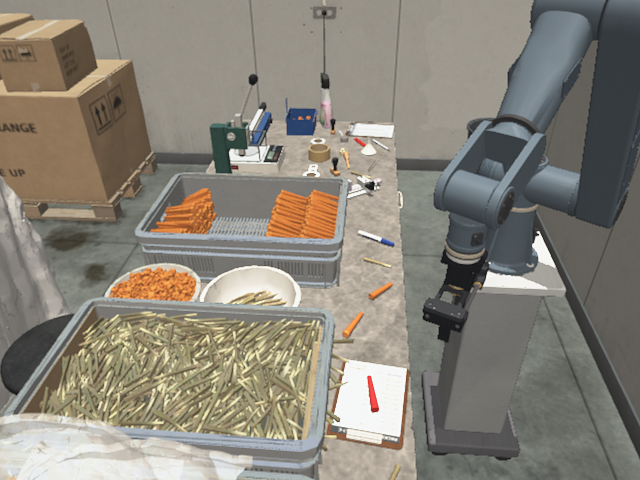

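Top view: the orange tube candidates are (240,274), (290,299) and (40,296), with a red look-alike at (165,293). The cradle runs from (450,220) to (508,295), with the black wedge near (485,285). Next I'll take one close crop of both areas.

Run:
```python
from h import *
c=cv2.imread('pics/top0.png'); s=cv2.imread('pics/side0.png')
def cr(i,x,y,w,h,W,H): return cv2.resize(i[y:y+h,x:x+w],(W,H),interpolation=cv2.INTER_CUBIC)
a=cr(c,220,255,90,60,400,267); b=cr(s,335,275,67,67,267,267)
A=np.hstack([a,b]); 
B=np.hstack([cr(c,435,205,90,100,297,330),cr(s,330,160,90,80,370,330)])
cv2.imwrite('pics/crop0.png',np.vstack([A,B]))
```

```text
(no output)
```

View pics/crop0.png

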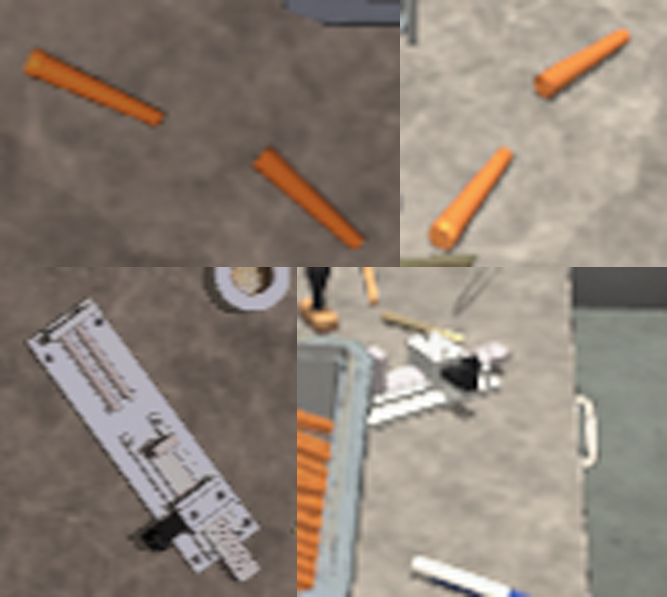

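The close crop shows that tube (240,274) has a pale cap face at its far-left end, in both views. Tube (290,299) has a dark open end. So the capped tube should be (240,274), and I'll check it by length.

```bash
cat >> h.py <<'E'
def load(n): return dict(np.load(f'{n}0.npz'))
def ends(c,m,z):
    """long-axis ends of mask m on plane z, and widths near each end"""
    v,u=np.nonzero(m); P=np.array([pt(c,a,b,z)[:2] for a,b in zip(u,v)])
    o=P.mean(0); e=np.linalg.svd(P-o)[2][0]; t=(P-o)@e; n=(P-o)@[-e[1],e[0]]
    L=t.ptp() if hasattr(t,'ptp') else np.ptp(t)
    w=lambda s:np.ptp(n[s])
    return o+e*t.min(),o+e*t.max(),L,w(t<t.min()+.2*L),w(t>t.max()-.2*L)
def orange(c,x,y,w,h):
    hsv=cv2.cvtColor(c['color'],cv2.COLOR_BGR2HSV); m=cv2.inRange(hsv,(5,140,90),(22,255,255))
    k=np.zeros_like(m); k[y:y+h,x:x+w]=m[y:y+h,x:x+w]; return k
E
python3 - <<'E'
from h import *
c=load('top')
for b in((220,260,42,28),(270,283,38,32)): 
    print([np.round(x,4) for x in ends(c,orange(c,*b),.012)])
s=load('side')
for b in((335,305,33,40),(365,278,35,25)): 
    print('s',[np.round(x,4) for x in ends(s,orange(s,*b),.009)])
# cradle: height map points
T=np.linalg.inv(c['view'])
v,u=np.mgrid[205:310,435:525]; P=np.array([pt(c,a,b) for a,b in zip(u.ravel(),v.ravel())]); 
k=P[:,2]>.005; print(P[:,2].min(),P[:,2].max(),np.median(P[~k][:,2]))
m=np.zeros((480,640),np.uint8); m[205:310,435:525]=(k&(P[:,2]<.07)).reshape(v.shape)
n,l,st,_=cv2.connectedComponentsWithStats(m); print(st)
i=1+np.argmax(st[1:,4]); Q=P[(l[205:310,435:525]==i).ravel()]
r=cv2.minAreaRect(Q[:,:2].astype(np.float32)); print(r, cv2.boxPoints(r))
Z=P[:,2].reshape(v.shape); 
cv2.imwrite('pics/z.png',cv2.resize(np.clip(Z*1000*4,0,255).astype(np.uint8),None,fx=5,fy=5,interpolation=0))
np.save('Q.npy',Q)
E
```

```text
[array([0.4862, 0.4025]), array([0.4449, 0.3128]), np.float64(0.0987), np.float64(0.0176), np.float64(0.0107)]
[array([0.4208, 0.2448]), array([0.3608, 0.178 ]), np.float64(0.0898), np.float64(0.0171), np.float64(0.0109)]
s [array([0.4431, 0.3142]), array([0.4871, 0.4081]), np.float64(0.1037), np.float64(0.0101), np.float64(0.0189)]
s [array([0.3595, 0.182 ]), array([0.4236, 0.2506]), np.float64(0.0938), np.float64(0.0121), np.float64(0.0198)]
-0.01615195640560496 1.783839454784083 0.00023980560987268973
[[     0      0    640    480 303394]
 [   435    205      1      1      1]
 [   437    205      1      1      1]
 ...
 [   509    308      1      1      1]
 [   516    309      1      1      1]
 [   522    309      1      1      1]]
((0.5076786279678345, -0.36379098892211914), (0.308464378118515, 0.10974768549203873), 32.744911193847656) [[ 0.3482747  -0.40106148]
 [ 0.40763718 -0.4933688 ]
 [ 0.66708255 -0.3265205 ]
 [ 0.6077201  -0.23421317]]
```

The 99 mm length confirms (240,274) as the capped tube. Now I'll fit the cradle rectangle and rectify it.

Run:
```python
from h import *
from scipy.optimize import minimize
c=load('top'); g=cv2.GaussianBlur(c['color'],(0,0),.6).max(2).astype(np.float32)
def samp(p,Y,z):
    x,y,a=p; ex=np.array([np.cos(a),np.sin(a)]); ey=np.array([-ex[1],ex[0]])
    W=np.array([x,y])+Y[...,:1]*ex+Y[...,1:]*ey
    q=np.concatenate([W,np.full(W.shape[:-1]+(1,),z),np.ones(W.shape[:-1]+(1,))],-1)@c['view'].T
    uv=q[...,:2]/q[...,2:3]*c['f']+[c['cx'],c['cy']]; return uv
X,Yy=np.meshgrid(np.linspace(-.05,.05,51),np.linspace(-.15,.15,151)); G=np.stack([X,Yy],-1)
tgt=((abs(X)<.036)&(abs(Yy)<.131)).astype(float)
keep=~((Yy<-.04)&(X<-.02)|(Yy<-.12)&(abs(X)<.02))
def cost(p):
    uv=samp(p,G,.01).astype(np.float32); I=cv2.remap(g,uv[...,0],uv[...,1],1)
    return -np.corrcoef(I[keep],tgt[keep])[0,1]
best=None
for a0 in (-.62,-.57,-.5,-.68):
    for d in ((.51,-.36),(.50,-.37),(.52,-.36)):
        r=minimize(cost,[*d,a0],method='Nelder-Mead',options=dict(initial_simplex=np.array([*d,a0])+np.vstack([np.zeros(3),np.diag([.015,.015,.08])])))
        # a is yaw of cradle x axis
        if best is None or r.fun<best.fun: best=r
print(best.x,best.fun); np.save('cr.npy',best.x)
# rectified at z=.01 and z=.05: x horizontal, y up, 2.6px/mm
out=[]
for z in(.01,.025,.05):
    xs=np.arange(-.055,.055,1/2500); ys=np.arange(.145,-.17,-1/1850)
    X,Yy=np.meshgrid(np.arange(-.06,.06,1/1900),np.arange(.14,-.16,-1/1900)); uv=samp(best.x,np.stack([X,Yy],-1),z).astype(np.float32)
    I=cv2.remap(c['color'],uv[...,0],uv[...,1],cv2.INTER_CUBIC)
    for k in range(-14,15): 
        r=int((.14-k/100)*1900); cv2.line(I,(0,r),(6 if k%5 else 18,r),(0,255,255),1)
    for k in range(-5,6): cv2.line(I,(int((.06+k/100)*1900),0),(int((.06+k/100)*1900),6 if k%5 else 14),(0,255,255),1)
    out.append(I)
cv2.imwrite('pics/rect.png',np.hstack(out))
```

```text
[ 0.51689035 -0.36309729 -0.93932158] -0.7897364043759071
```

View pics/rect.png

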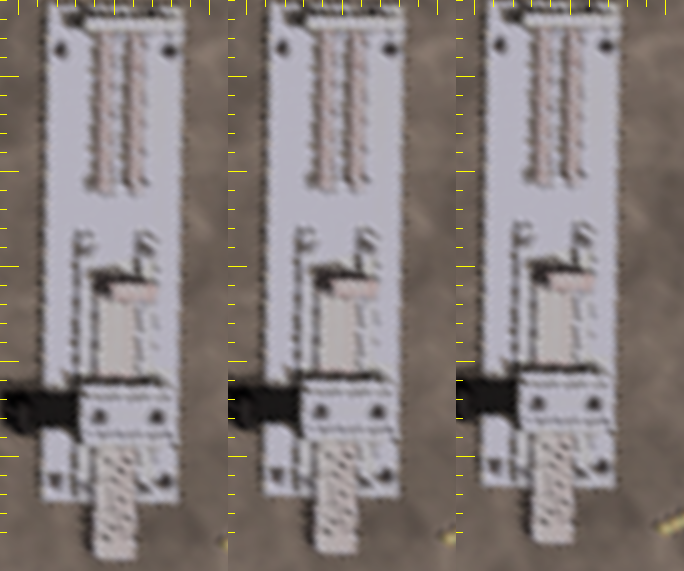

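Rectified cradle, read in the fitted frame:
- The rods' middle is at x≈-1.5 mm, y≈85 mm.
- The plate's inner face is at y≈127 mm and the stop face at about -5 mm.
- The bridge is at y≈-72 mm, and the tab's rear face is at x≈-65 mm.

World yaw of cradle +y is 36°, which gives rods at about (0.584, -0.312). Setting out for the capped tube.

```bash
python3 -m pendant '[{"jaw":0.7,"linear":[0,0,0],"twist":7.1},{"jaw":0.7,"linear":[0,0,0],"twist":7.1},{"jaw":0.7,"linear":[0,0,0],"twist":7.1},{"jaw":0.7,"linear":[0,0,0],"twist":7.1},{"jaw":0.7,"linear":[0,0,0],"twist":7.1},{"jaw":0.7,"linear":[0,0,0],"twist":7.1},{"jaw":0.7,"linear":[0,0,0],"twist":7.1},{"jaw":0.7,"linear":[0,0,0],"twist":7.1},{"jaw":0.7,"linear":[0,0,0],"twist":7.1},{"jaw":0.7,"linear":[0,0,0],"twist":7.1},{"jaw":0.7,"linear":[0,0,0],"twist":7.1},{"jaw":0.7,"linear":[0,0,0],"twist":7.1}]' 15
python3 -m pendant '[{"jaw":0.7,"linear":[0,0,0],"twist":5.1},{"jaw":0.7,"linear":[-1.04,2.76,1.2],"twist":0},{"jaw":0.7,"linear":[-1.04,2.76,1.2],"twist":0},{"jaw":0.7,"linear":[-1.04,2.76,1.2],"twist":0},{"jaw":0.7,"linear":[-1.04,2.76,1.2],"twist":0},{"jaw":0.7,"linear":[-1.04,2.76,1.2],"twist":0},{"jaw":0.7,"linear":[-1.04,2.76,1.2],"twist":0},{"jaw":0.7,"linear":[-1.04,2.76,1.2],"twist":0},{"jaw":0.7,"linear":[-1.04,2.76,1.2],"twist":0},{"jaw":0.7,"linear":[-1.04,2.76,1.2],"twist":0},{"jaw":0.7,"linear":[-1.04,2.76,1.2],"twist":0},{"jaw":0.7,"linear":[0,0,0],"twist":0}]'
cat >> h.py <<'E'
def state(target=None):
    from scipy.spatial.transform import Rotation as R
    o=robot.get_obs(); M=R.from_quat(o['tool_rot']).as_matrix()
    print('t',round(o['time'],2),'pos',np.round(o['position'],4),'xang',round(np.degrees(np.arctan2(M[1,0],M[0,0])),1),'tilt',round(np.degrees(np.arccos(-M[2,2])),2),'ft',np.round(o['ft_force'],1),'w',round(o['grip_width'],4),'gf',round(o['grip_force'],1))
    if target is not None: print('tool cm',np.round(M.T@(np.array(target)-o['position'])*100,2))
E
python3 -c "
from h import *; state([.4655,.359,.0195])"
```

```text
time: 1.1
position: [0.2579, 0.5688, 0.239]
tool_rot: [0.819, 0.574, -0.001, 0.0]
ft_force: [-0.9, 0.1, 1.0]
grip_width: 0.0609
grip_force: 0.0
time: 2.1
position: [0.4683, 0.3553, 0.1171]
tool_rot: [0.843, 0.538, -0.001, 0.001]
ft_force: [0.5, -0.1, 0.2]
grip_width: 0.0609
grip_force: 0.0
t 2.1 pos [0.4683 0.3553 0.1171] xang 65.0 tilt 0.18 ft [ 0.5 -0.1  0.2] w 0.0609 gf 0.0
tool cm [ 0.25 -0.41  9.75]
```

```bash
python3 -m pendant '[{"jaw":0.7,"linear":[0.25,-0.4,2.4],"twist":0},{"jaw":0.7,"linear":[0,0,2.4],"twist":0},{"jaw":0.7,"linear":[0,0,2.4],"twist":0},{"jaw":0.7,"linear":[0,0,2.0],"twist":0},{"jaw":0.7,"linear":[0,0,0.55],"twist":0},{"jaw":0.7,"linear":[0,0,0],"twist":0},{"jaw":0,"linear":[0,0,0],"twist":0},{"jaw":0,"linear":[0,0,0],"twist":0},{"jaw":0,"linear":[0,0,0],"twist":0},{"jaw":0,"linear":[0,0,0],"twist":0},{"jaw":0,"linear":[0,0,0],"twist":0},{"jaw":0,"linear":[0,0,0],"twist":0}]' 15
python3 - <<'E'
from h import *
state([.4655,.359,.0195]); 
s=shot('side'); t=shot('top')
A=cv2.resize(s['color'][265:365,320:420],(400,400),interpolation=2); B=cv2.resize(t['color'][240:320,200:300],(400,320),interpolation=2)
cv2.imwrite('pics/g1.png',np.hstack([A,np.vstack([B,np.zeros((80,400,3),np.uint8)])]))
E
```

```text
time: 3.1
position: [0.4632, 0.3635, 0.0227]
tool_rot: [0.842, 0.54, 0.001, 0.0]
ft_force: [-0.2, -1.0, -0.7]
grip_width: 0.0287
grip_force: 0.0
t 3.1 pos [0.4632 0.3635 0.0227] xang 65.3 tilt 0.07 ft [-0.2 -1.  -0.7] w 0.0287 gf 0.0
tool cm [-0.31  0.4   0.32]
```

View pics/g1.png

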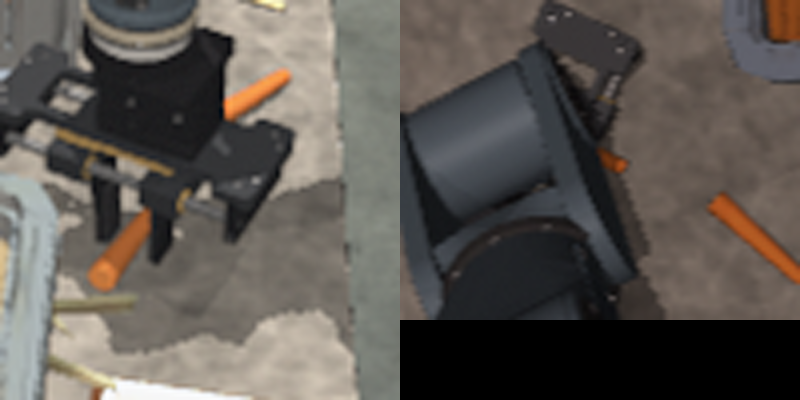

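The crop shows the fingers straddling the capped tube, with the jaws still closing. I'm letting them close with a small shift.

```bash
python3 -m pendant '[{"jaw":0,"linear":[-0.3,0.2,0.3],"twist":0},{"jaw":0,"linear":[0,0,0],"twist":0},{"jaw":0,"linear":[0,0,0],"twist":0},{"jaw":0,"linear":[0,0,0],"twist":0},{"jaw":0,"linear":[0,0,0],"twist":0},{"jaw":0,"linear":[0,0,0],"twist":0}]' 15
python3 -c "
from h import *; state()"
```

```text
time: 3.7
position: [0.4644, 0.3612, 0.0203]
tool_rot: [0.842, 0.539, 0.002, -0.0]
ft_force: [-0.4, 4.0, 6.0]
grip_width: 0.0168
grip_force: 14.9
t 3.7 pos [0.4644 0.3612 0.0203] xang 65.3 tilt 0.24 ft [-0.4  4.   6. ] w 0.0168 gf 14.9
```

```bash
python3 -m pendant '[{"jaw":0,"linear":[0,0,-2],"twist":0},{"jaw":0,"linear":[0,0,-4],"twist":0},{"jaw":0,"linear":[0,0,-4],"twist":0},{"jaw":0,"linear":[0,0,-4],"twist":0},{"jaw":0,"linear":[0,0,-4],"twist":0},{"jaw":0,"linear":[0,0,-4],"twist":0},{"jaw":0,"linear":[0,0,-4],"twist":0},{"jaw":0,"linear":[0,0,0],"twist":5.8},{"jaw":0,"linear":[0,0,0],"twist":5.8},{"jaw":0,"linear":[0,0,0],"twist":5.8},{"jaw":0,"linear":[0,0,0],"twist":5.8},{"jaw":0,"linear":[0,0,0],"twist":5.8}]' 15
python3 -c "
from h import *; state([.5705,-.322,.28])"
```

```text
time: 4.7
position: [0.4631, 0.3594, 0.2788]
tool_rot: [0.951, 0.309, -0.0, 0.0]
ft_force: [0.1, 0.2, -0.0]
grip_width: 0.0167
grip_force: 15.0
t 4.7 pos [0.4631 0.3594 0.2788] xang 36.0 tilt 0.04 ft [ 0.1  0.2 -0. ] w 0.0167 gf 15.0
tool cm [-31.37  61.43  -0.1 ]
```

```bash
python3 -m pendant '[{"jaw":0,"linear":[-1.57,3.07,0],"twist":0},{"jaw":0,"linear":[-1.57,3.07,0],"twist":0},{"jaw":0,"linear":[-1.57,3.07,0],"twist":0},{"jaw":0,"linear":[-1.57,3.07,0],"twist":0},{"jaw":0,"linear":[-1.57,3.07,0],"twist":0},{"jaw":0,"linear":[-1.57,3.07,0],"twist":0},{"jaw":0,"linear":[-1.57,3.07,0],"twist":0},{"jaw":0,"linear":[-1.57,3.07,0],"twist":0},{"jaw":0,"linear":[-1.57,3.07,0],"twist":0},{"jaw":0,"linear":[-1.57,3.07,0],"twist":0},{"jaw":0,"linear":[-1.57,3.07,0],"twist":0},{"jaw":0,"linear":[-1.57,3.07,0],"twist":0}]' 15
python3 -m pendant '[{"jaw":0,"linear":[-1.57,3.07,0],"twist":0},{"jaw":0,"linear":[-1.57,3.07,0],"twist":0},{"jaw":0,"linear":[-1.57,3.07,0],"twist":0},{"jaw":0,"linear":[-1.57,3.07,0],"twist":0},{"jaw":0,"linear":[-1.57,3.07,0],"twist":0},{"jaw":0,"linear":[-1.57,3.07,0],"twist":0},{"jaw":0,"linear":[-1.57,3.07,0],"twist":0},{"jaw":0,"linear":[-1.57,3.07,0],"twist":0},{"jaw":0,"linear":[0,0,0],"twist":0},{"jaw":0,"linear":[0,0,0],"twist":0},{"jaw":0,"linear":[0,0,0],"twist":0}]' 15
python3 -c "
from h import *; state([.5705,-.322,.1])"
```

```text
time: 5.7
position: [0.5292, -0.0504, 0.2788]
tool_rot: [0.95, 0.311, -0.0, -0.0]
ft_force: [0.8, 0.4, -0.2]
grip_width: 0.0168
grip_force: 15.0
time: 6.62
position: [0.5731, -0.3204, 0.2782]
tool_rot: [0.95, 0.311, -0.0, -0.001]
ft_force: [-0.1, -0.3, -0.6]
grip_width: 0.017
grip_force: 15.0
t 6.62 pos [ 0.5731 -0.3204  0.2782] xang 36.3 tilt 0.15 ft [-0.1 -0.3 -0.6] w 0.017 gf 15.0
tool cm [-0.31  0.02 17.82]
```

```bash
python3 -m pendant '[{"jaw":0,"linear":[-0.3,0,3.5],"twist":0},{"jaw":0,"linear":[0,0,3.5],"twist":0},{"jaw":0,"linear":[0,0,3.5],"twist":0},{"jaw":0,"linear":[0,0,3.5],"twist":0},{"jaw":0,"linear":[0,0,3.5],"twist":0},{"jaw":0,"linear":[0,0,2.3],"twist":0},{"jaw":0,"linear":[0,0,0],"twist":0},{"jaw":0,"linear":[0,0,0],"twist":0}]' 15
python3 - <<'E'
from h import *
state([.5705,-.322,.043]); 
s=shot('side'); t=shot('top'); print(px(s,[.584,-.312,.03]),px(t,[.584,-.312,.03]))
A=cv2.resize(s['color'][130:220,330:430],(400,360),interpolation=2); B=cv2.resize(t['color'][200:310,430:530],(400,440),interpolation=2)
cv2.imwrite('pics/p1.png',np.hstack([np.vstack([A,np.zeros((80,400,3),np.uint8)]),B]))
E
```

```text
time: 7.28
position: [0.5708, -0.3206, 0.0801]
tool_rot: [0.95, 0.312, -0.001, -0.002]
ft_force: [0.8, -0.1, -0.1]
grip_width: 0.0172
grip_force: 15.0
t 7.28 pos [ 0.5708 -0.3206  0.0801] xang 36.4 tilt 0.22 ft [ 0.8 -0.1 -0.1] w 0.0172 gf 15.0
tool cm [-0.11  0.11  3.71]
[328.42819213 192.4441488 ] [463.76745181 234.38144151]
```

View pics/p1.png

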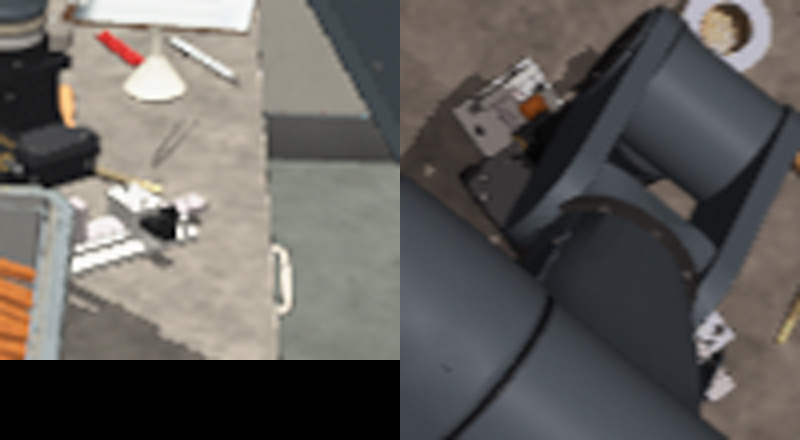

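The top crop shows the cap at (464,226), just short of the end plate. I'll quantify that in the cradle frame.

Run:
```python
from h import *
t=shot('top'); m=orange(t,450,212,25,25); v,u=np.nonzero(m); print(len(u),u.min(),u.max(),v.min(),v.max())
x,y,a=np.load('cr.npy'); ex=np.array([np.cos(a),np.sin(a)]); ey=np.array([-ex[1],ex[0]])
L=np.array([[(pt(t,p,q,.075)[:2]-[x,y])@e for e in(ex,ey)] for p,q in zip(u,v)])*1000
print(L.min(0),L.max(0),L.mean(0))
o=robot.get_obs()['position'][:2]; print('tcp',(o-[x,y])@ex*1000,(o-[x,y])@ey*1000)
```

```text
21 460 466 223 228
[ -6.34245341 103.72370005] [ 10.76431255 114.12630494] [  2.18388841 109.23682281]
tcp 0.9127450507604371 68.86580161781778
```

```bash
python3 -m pendant '[{"jaw":0,"linear":[0,-0.15,1.5],"twist":0},{"jaw":0,"linear":[0,0,1.2],"twist":0},{"jaw":0,"linear":[0,0,0.5],"twist":0},{"jaw":0,"linear":[0,0,0.3],"twist":0},{"jaw":0,"linear":[0,0,0],"twist":0},{"jaw":0,"linear":[0,0,0],"twist":0}]' 15
python3 -c "
from h import *; state([.5705,-.322,.043])"
```

```text
time: 7.93
position: [0.5708, -0.3218, 0.0464]
tool_rot: [0.95, 0.312, 0.0, 0.0]
ft_force: [-0.4, 0.3, -0.5]
grip_width: 0.0167
grip_force: 15.0
t 7.93 pos [ 0.5708 -0.3218  0.0464] xang 36.3 tilt 0.03 ft [-0.4  0.3 -0.5] w 0.0167 gf 15.0
tool cm [-0.04  0.    0.34]
```

```bash
python3 -m pendant '[{"jaw":0,"linear":[0,0,0.15],"twist":0},{"jaw":0,"linear":[0,0,0.1],"twist":0},{"jaw":0,"linear":[0,0,0],"twist":0},{"jaw":0,"linear":[0,0,0],"twist":0}]' 15
python3 -m pendant '[{"jaw":0,"linear":[0,0,0.1],"twist":0},{"jaw":0,"linear":[0,0,0],"twist":0},{"jaw":0,"linear":[0,0,0],"twist":0}]' 15
```

```text
time: 8.27
position: [0.5706, -0.3216, 0.0437]
tool_rot: [0.95, 0.312, 0.0, 0.0]
ft_force: [-0.2, -0.2, 0.0]
grip_width: 0.017
grip_force: 15.0
time: 8.52
position: [0.5708, -0.3217, 0.0428]
tool_rot: [0.95, 0.311, 0.0, 0.0]
ft_force: [0.5, 0.1, 1.3]
grip_width: 0.0169
grip_force: 15.0
```

```bash
python3 -m pendant '[{"jaw":0.22,"linear":[0,0,0],"twist":0},{"jaw":0.25,"linear":[0,0,0],"twist":0},{"jaw":0.35,"linear":[0,0,0],"twist":0},{"jaw":0.4,"linear":[0,0,0],"twist":0},{"jaw":0.5,"linear":[0,0,0],"twist":0},{"jaw":0.6,"linear":[0,0,-0.5],"twist":0},{"jaw":0.6,"linear":[0,0,-2],"twist":0},{"jaw":0.6,"linear":[0,0,-2],"twist":0},{"jaw":0.6,"linear":[-1,0,-4],"twist":0},{"jaw":0.6,"linear":[-2,0,-1],"twist":0},{"jaw":0.6,"linear":[-2.5,0,0],"twist":0},{"jaw":0.6,"linear":[-2.5,0,0],"twist":0}]' 15
python3 - <<'E'
from h import *
state()
t=shot('top'); B=cv2.resize(t['color'][200:310,430:530],(500,550),interpolation=2); cv2.imwrite('pics/p2.png',B)
x,y,a=np.load('cr.npy'); ex=np.array([np.cos(a),np.sin(a)]); ey=np.array([-ex[1],ex[0]])
m=orange(t,440,205,60,70); v,u=np.nonzero(m)
L=np.array([[(pt(t,p,q,.036)[:2]-[x,y])@e for e in(ex,ey)] for p,q in zip(u,v)])*1000
print(len(u),L.min(0),L.max(0)); 
for y0 in range(0,130,15):
    k=(L[:,1]>y0)&(L[:,1]<=y0+15)
    if k.any(): print(y0,L[k,0].min(),L[k,0].max(),L[k,0].mean())
E
```

```text
time: 9.52
position: [0.5065, -0.3696, 0.1398]
tool_rot: [0.95, 0.312, 0.001, 0.002]
ft_force: [1.1, -0.7, -0.3]
grip_width: 0.0522
grip_force: 0.0
t 9.52 pos [ 0.5065 -0.3696  0.1398] xang 36.4 tilt 0.23 ft [ 1.1 -0.7 -0.3] w 0.0522 gf 0.0
137 [-9.58150996 17.74729272] [  7.31350366 113.27771487]
15 -6.760519967845082 2.2569342082008426 -2.3317694267725337
30 -6.132966900889801 2.29672043750866 -1.964913512258343
45 -6.688849999293475 2.9276201436099907 -1.8872271114346537
60 -6.652967737686664 4.781874291064557 -0.9452763497735557
75 -8.430482474118712 6.638177937805939 -0.907424994236582
90 -9.023246040445423 6.679967741107365 -1.0625779703310658
105 -9.581509956509256 7.3135036556889395 -1.4230870239716003
```

View pics/p2.png

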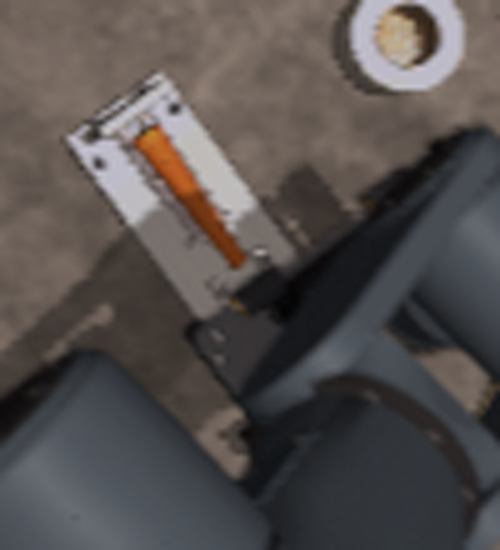

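The tube lies straight on the rods, with its cap at crop (150,135) about 13 mm short of the plate and its tip at y≈18 mm. Next is the stop head, taken from above.

```bash
python3 -m pendant '[{"jaw":0.6,"linear":[0.2,-0.05,2.5],"twist":0},{"jaw":0.6,"linear":[0,0,2.5],"twist":0},{"jaw":0.6,"linear":[0,0,2],"twist":0},{"jaw":0.6,"linear":[0,0,1],"twist":0},{"jaw":0.6,"linear":[0,0,0.6],"twist":0},{"jaw":0.6,"linear":[0,0,0.3],"twist":0},{"jaw":0.6,"linear":[0,0,0],"twist":0},{"jaw":0.6,"linear":[0,0,0],"twist":0}]' 6
python3 -c "
from h import *; state([.5079,-.3678,.047])"
```

```text
time: 10.23
position: [0.5081, -0.3678, 0.0495]
tool_rot: [0.95, 0.312, 0.0, 0.001]
ft_force: [-1.0, -0.4, 0.3]
grip_width: 0.0523
grip_force: 0.0
t 10.23 pos [ 0.5081 -0.3678  0.0495] xang 36.3 tilt 0.1 ft [-1.  -0.4  0.3] w 0.0523 gf 0.0
tool cm [-0.01 -0.01  0.25]
```

```bash
python3 -m pendant '[{"jaw":0.6,"linear":[0,0,0.2],"twist":0},{"jaw":0.1,"linear":[0,0,0],"twist":0},{"jaw":0.1,"linear":[0,0,0],"twist":0},{"jaw":0.1,"linear":[0,0,0],"twist":0},{"jaw":0.1,"linear":[0,0,0],"twist":0},{"jaw":0.1,"linear":[0,0,0],"twist":0},{"jaw":0.1,"linear":[0,0,0],"twist":0},{"jaw":0.1,"linear":[0,0,0],"twist":0}]' 10
python3 -c "
from h import *; state()"
```

```text
time: 10.9
position: [0.5072, -0.3671, 0.0467]
tool_rot: [0.95, 0.311, -0.0, -0.0]
ft_force: [-0.0, 1.0, 1.5]
grip_width: 0.0241
grip_force: 10.0
t 10.9 pos [ 0.5072 -0.3671  0.0467] xang 36.3 tilt 0.03 ft [-0.   1.   1.5] w 0.0241 gf 10.0
```

Width 24.1 mm, so the head is held. Now sliding it.

```bash
python3 -m pendant '[{"jaw":0.1,"linear":[0.2,0,0],"twist":0},{"jaw":0.1,"linear":[0.3,0,0],"twist":0},{"jaw":0.1,"linear":[0.3,0,0],"twist":0},{"jaw":0.1,"linear":[0.3,0,0],"twist":0},{"jaw":0.1,"linear":[0.3,0,0],"twist":0},{"jaw":0.1,"linear":[0.2,0,0],"twist":0},{"jaw":0.1,"linear":[0.1,0,0],"twist":0},{"jaw":0.1,"linear":[0,0,0],"twist":0}]' 10
python3 -m pendant '[{"jaw":0.1,"linear":[0.1,0,0],"twist":0},{"jaw":0.1,"linear":[0.1,0,0],"twist":0},{"jaw":0.1,"linear":[0.1,0,0],"twist":0},{"jaw":0.1,"linear":[0.1,0,0],"twist":0},{"jaw":0.1,"linear":[0.1,0,0],"twist":0},{"jaw":0.1,"linear":[0.1,0,0],"twist":0},{"jaw":0.1,"linear":[0.1,0,0],"twist":0},{"jaw":0.1,"linear":[0,0,0],"twist":0}]' 10
python3 -c "
from h import *; state([.5072,-.3671,.0467])"
```

```text
time: 11.57
position: [0.5215, -0.3568, 0.0466]
tool_rot: [0.95, 0.312, 0.0, -0.0]
ft_force: [-1.7, 1.5, 3.7]
grip_width: 0.0237
grip_force: 10.0
time: 12.23
position: [0.527, -0.3529, 0.0466]
tool_rot: [0.95, 0.312, 0.0, 0.0]
ft_force: [-3.2, 0.7, 4.7]
grip_width: 0.0241
grip_force: 10.0
t 12.23 pos [ 0.527  -0.3529  0.0466] xang 36.3 tilt 0.01 ft [-3.2  0.7  4.7] w 0.0241 gf 10.0
tool cm [-2.43 -0.03 -0.01]
```

```bash
python3 -m pendant '[{"jaw":0.1,"linear":[0.1,0,0],"twist":0},{"jaw":0.1,"linear":[0.1,0,0],"twist":0},{"jaw":0.1,"linear":[0.1,0,0],"twist":0},{"jaw":0.1,"linear":[0,0,0],"twist":0}]' 10
python3 -m pendant '[{"jaw":0.1,"linear":[0.1,0,0],"twist":0},{"jaw":0.1,"linear":[0.05,0,0],"twist":0},{"jaw":0.1,"linear":[0,0,0],"twist":0}]' 10
python3 -c "
from h import *; state([.5072,-.3671,.0467])"
```

```text
time: 12.57
position: [0.5295, -0.3512, 0.0467]
tool_rot: [0.95, 0.312, 0.0, 0.0]
ft_force: [-2.3, 1.9, 5.5]
grip_width: 0.0241
grip_force: 10.0
time: 12.82
position: [0.5306, -0.3504, 0.0466]
tool_rot: [0.95, 0.312, 0.0, 0.0]
ft_force: [-3.8, 1.1, 5.4]
grip_width: 0.0241
grip_force: 10.0
t 12.82 pos [ 0.5306 -0.3504  0.0466] xang 36.3 tilt 0.02 ft [-3.8  1.1  5.4] w 0.0241 gf 10.0
tool cm [-2.87 -0.04 -0.01]
```

```bash
for i in 1 2; do python3 -m pendant '[{"jaw":0.1,"linear":[0.05,0,0],"twist":0},{"jaw":0.1,"linear":[0.05,0,0],"twist":0},{"jaw":0.1,"linear":[0,0,0],"twist":0}]' 10 | egrep 'pos|ft'; done
python3 -c "
from h import *; state([.5072,-.3671,.0467])"
```

```text
position: [0.531, -0.3501, 0.0466]
ft_force: [-4.4, -1.1, 4.3]
position: [0.5311, -0.35, 0.0466]
ft_force: [-5.7, -2.2, 5.6]
t 13.32 pos [ 0.5311 -0.35    0.0466] xang 36.3 tilt 0.12 ft [-5.7 -2.2  5.6] w 0.0237 gf 10.0
tool cm [-2.94 -0.04  0.  ]
```

```bash
python3 -m pendant '[{"jaw":0.1,"linear":[0.05,0,0],"twist":0},{"jaw":0.1,"linear":[0.05,0,0],"twist":0},{"jaw":0.1,"linear":[0,0,0],"twist":0}]' 10 | egrep 'pos|ft'
python3 - <<'E'
from h import *
state([.5072,-.3671,.0467])
t=shot('top'); s=shot('side')
x,y,a=np.load('cr.npy'); ex=np.array([np.cos(a),np.sin(a)]); ey=np.array([-ex[1],ex[0]])
m=orange(t,440,205,60,70); v,u=np.nonzero(m)
L=np.array([[(pt(t,p,q,.036)[:2]-[x,y])@e for e in(ex,ey)] for p,q in zip(u,v)])*1000
print(len(u),L.min(0),L.max(0)); 
cv2.imwrite('pics/s1.png',cv2.resize(t['color'][205:275,435:500],(520,560),interpolation=2))
E
```

```text
position: [0.5312, -0.35, 0.0467]
ft_force: [-7.4, -3.8, 6.0]
t 13.57 pos [ 0.5312 -0.35    0.0467] xang 36.4 tilt 0.2 ft [-7.4 -3.8  6. ] w 0.024 gf 10.0
tool cm [-2.95 -0.04  0.01]
109 [-8.98835981 52.11001102] [  7.94745931 123.99455683]
```

View pics/s1.png

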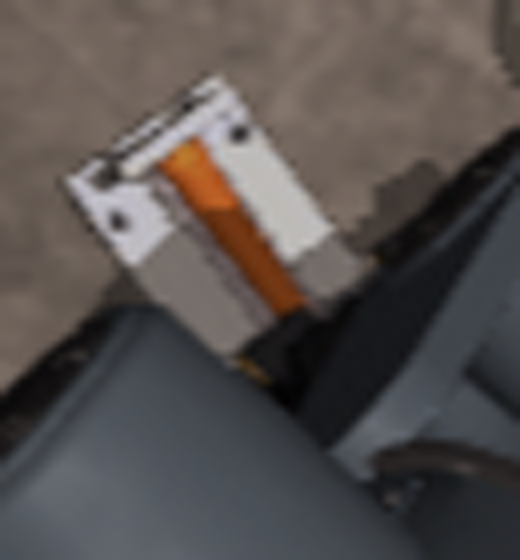

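The cap meets the end plate at crop (185,150). The bar has stalled with about 8 N, so the tube is snug. Letting go, lifting, turning and closing the fingers for the wedge.

```bash
python3 -m pendant '[{"jaw":0.3,"linear":[0,0,0],"twist":0},{"jaw":0.4,"linear":[0,0,0],"twist":0},{"jaw":0.5,"linear":[0,0,0],"twist":0},{"jaw":0.5,"linear":[0,0,0],"twist":0},{"jaw":0.5,"linear":[0,0,-1],"twist":0},{"jaw":0.5,"linear":[0,0,-3],"twist":0},{"jaw":0.5,"linear":[0,0,-4],"twist":0},{"jaw":0,"linear":[0,0,-2],"twist":-7},{"jaw":0,"linear":[0,0,0],"twist":-7},{"jaw":0,"linear":[0,0,0],"twist":-7},{"jaw":0,"linear":[0,0,0],"twist":-7},{"jaw":0,"linear":[0,0,0],"twist":-7}]' 10
python3 -m pendant '[{"jaw":0,"linear":[0,0,0],"twist":-7},{"jaw":0,"linear":[0,0,0],"twist":-7},{"jaw":0,"linear":[0,0,0],"twist":-7},{"jaw":0,"linear":[0,0,0],"twist":-7},{"jaw":0,"linear":[0,0,0],"twist":-7},{"jaw":0,"linear":[0,0,0],"twist":-7},{"jaw":0,"linear":[0,0,0],"twist":-7},{"jaw":0,"linear":[0,0,0],"twist":-6},{"jaw":0,"linear":[0,0,0],"twist":0}]' 40
python3 -c "
from h import *; state([.402,-.327,.055])"
```

```text
time: 14.67
position: [0.5332, -0.3485, 0.1477]
tool_rot: [0.811, 0.585, 0.0, 0.001]
ft_force: [0.5, 0.4, 0.1]
grip_width: 0.0178
grip_force: 0.0
time: 15.42
position: [0.5331, -0.3485, 0.1472]
tool_rot: [0.451, 0.893, -0.0, 0.0]
ft_force: [-0.9, 0.1, -0.1]
grip_width: 0.0004
grip_force: 0.0
t 15.42 pos [ 0.5331 -0.3485  0.1472] xang 126.4 tilt 0.06 ft [-0.9  0.1 -0.1] w 0.0004 gf 0.0
tool cm [ 9.53 -9.28  9.21]
```

```bash
python3 -m pendant '[{"jaw":0,"linear":[2.38,-2.32,0],"twist":0},{"jaw":0,"linear":[2.38,-2.32,0],"twist":0},{"jaw":0,"linear":[2.38,-2.32,0],"twist":0},{"jaw":0,"linear":[2.38,-2.32,0],"twist":0},{"jaw":0,"linear":[0,0,2],"twist":0},{"jaw":0,"linear":[0,0,3],"twist":0},{"jaw":0,"linear":[0,0,2.5],"twist":0},{"jaw":0,"linear":[0,0,1.5],"twist":0},{"jaw":0,"linear":[0,0,0],"twist":0},{"jaw":0,"linear":[0,0,0],"twist":0}]' 40
python3 - <<'E'
from h import *
state([.402,-.327,.055])
s=shot('side'); cv2.imwrite('pics/w1.png',cv2.resize(s['color'][170:230,335:415],(800,600),interpolation=2))
E
```

```text
time: 16.25
position: [0.4016, -0.3267, 0.0564]
tool_rot: [0.452, 0.892, 0.0, -0.0]
ft_force: [-0.0, 0.3, -0.5]
grip_width: 0.0002
grip_force: 0.0
t 16.25 pos [ 0.4016 -0.3267  0.0564] xang 126.2 tilt 0.06 ft [-0.   0.3 -0.5] w 0.0002 gf 0.0
tool cm [-0.04  0.01  0.14]
```

View pics/w1.png

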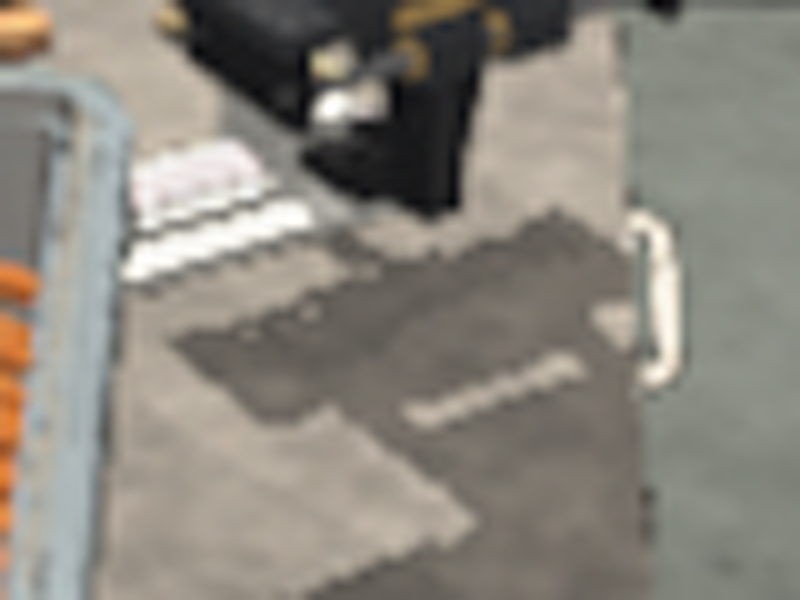

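The fingers (crop 420,150) stand behind the black tab (crop 330,160). Pushing in, while watching the force.

```bash
python3 -m pendant '[{"jaw":0,"linear":[-0.4,0,0.3],"twist":0},{"jaw":0,"linear":[-0.4,0,0],"twist":0},{"jaw":0,"linear":[-0.4,0,0],"twist":0},{"jaw":0,"linear":[-0.3,0,0],"twist":0},{"jaw":0,"linear":[-0.2,0,0],"twist":0},{"jaw":0,"linear":[0,0,0],"twist":0}]' 40 | egrep 'pos|ft'
python3 -m pendant '[{"jaw":0,"linear":[-0.2,0,0],"twist":0},{"jaw":0,"linear":[-0.2,0,0],"twist":0},{"jaw":0,"linear":[-0.2,0,0],"twist":0},{"jaw":0,"linear":[-0.2,0,0],"twist":0},{"jaw":0,"linear":[0,0,0],"twist":0}]' 40 | egrep 'pos|ft'
python3 -c "
from h import *; state([.402,-.327,.055])"
```

```text
position: [0.4123, -0.3414, 0.0539]
ft_force: [0.2, -0.1, 0.9]
position: [0.4162, -0.3467, 0.0533]
ft_force: [0.7, 0.6, -0.2]
t 17.22 pos [ 0.4162 -0.3467  0.0533] xang 126.3 tilt 0.08 ft [ 0.7  0.6 -0.2] w 0.0002 gf 0.4
tool cm [ 2.43  0.02 -0.17]
```

```bash
for i in 1 2; do python3 -m pendant '[{"jaw":0,"linear":[-0.15,0,0],"twist":0},{"jaw":0,"linear":[-0.15,0,0],"twist":0},{"jaw":0,"linear":[-0.15,0,0],"twist":0},{"jaw":0,"linear":[0,0,0],"twist":0}]' 40 | egrep 'pos|ft'; done
python3 -c "
from h import *; state([.402,-.327,.055])"
```

```text
position: [0.4192, -0.3507, 0.0534]
ft_force: [-0.8, 1.2, -1.0]
position: [0.4221, -0.3547, 0.0536]
ft_force: [-0.6, 0.5, -1.2]
t 17.88 pos [ 0.4221 -0.3547  0.0536] xang 126.3 tilt 0.04 ft [-0.6  0.5 -1.2] w 0.0003 gf 0.5
tool cm [ 3.42  0.02 -0.14]
```

```bash
for i in 1 2 3; do python3 -m pendant '[{"jaw":0,"linear":[-0.1,0,0],"twist":0},{"jaw":0,"linear":[-0.15,0,0],"twist":0},{"jaw":0,"linear":[-0.15,0,0],"twist":0},{"jaw":0,"linear":[0,0,0],"twist":0}]' 40 | egrep 'pos|ft'; done
python3 -c "
from h import *; state([.402,-.327,.055])"
```

```text
position: [0.4239, -0.3572, 0.0535]
ft_force: [-1.1, 2.1, 0.6]
position: [0.4245, -0.358, 0.0534]
ft_force: [-5.7, 5.9, 3.5]
position: [0.425, -0.3588, 0.0533]
ft_force: [-8.1, 8.6, 8.5]
t 18.88 pos [ 0.425  -0.3588  0.0533] xang 126.3 tilt 0.81 ft [-8.1  8.6  8.5] w 0.001 gf 6.1
tool cm [ 3.93  0.02 -0.12]
```

```bash
for i in 1 2; do python3 -m pendant '[{"jaw":0,"linear":[-0.15,0,0],"twist":0},{"jaw":0,"linear":[-0.15,0,0],"twist":0},{"jaw":0,"linear":[0,0,0],"twist":0}]' 40 | egrep 'pos|ft'; done
```

```text
position: [0.4255, -0.3594, 0.0532]
ft_force: [-9.7, 12.0, 10.6]
position: [0.4259, -0.3599, 0.0532]
ft_force: [-12.0, 13.9, 14.0]
```

```bash
python3 -m pendant '[{"jaw":0,"linear":[0.5,0,0],"twist":0},{"jaw":0,"linear":[1,0,0],"twist":0},{"jaw":0,"linear":[2,0,0],"twist":0},{"jaw":0,"linear":[2,0,-1],"twist":0},{"jaw":0,"linear":[1,0,-4],"twist":0},{"jaw":0,"linear":[0,0,-4],"twist":0},{"jaw":0,"linear":[0,-4,-4],"twist":0},{"jaw":0,"linear":[4,0,0],"twist":0},{"jaw":0,"linear":[4,0,0],"twist":0},{"jaw":0,"linear":[4,0,0],"twist":0},{"jaw":0,"linear":[3,0,0],"twist":0},{"jaw":0,"linear":[0,0,0],"twist":0}]' 40
python3 - <<'E'
from h import *
state()
c=shot('top'); x,y,a=np.load('cr.npy'); ex=np.array([np.cos(a),np.sin(a)]); ey=np.array([-ex[1],ex[0]])
X,Yy=np.meshgrid(np.arange(-.08,.06,1/1900),np.arange(.14,-.16,-1/1900)); out=[]
for z in(.036,.055):
    W=np.stack([x+X*ex[0]+Yy*ey[0],y+X*ex[1]+Yy*ey[1],X*0+z,X*0+1],-1)@c['view'].T
    uv=(W[...,:2]/W[...,2:3]*c['f']+[c['cx'],c['cy']]).astype(np.float32)
    out.append(cv2.remap(c['color'],uv[...,0],uv[...,1],cv2.INTER_CUBIC))
cv2.imwrite('pics/fin.png',np.hstack(out))
E
```

```text
time: 20.38
position: [0.2772, -0.2066, 0.173]
tool_rot: [0.451, 0.892, 0.002, -0.003]
ft_force: [-0.4, 0.5, -0.4]
grip_width: 0.0004
grip_force: 0.0
t 20.38 pos [ 0.2772 -0.2066  0.173 ] xang 126.3 tilt 0.4 ft [-0.4  0.5 -0.4] w 0.0004 gf 0.0
```

View pics/fin.png

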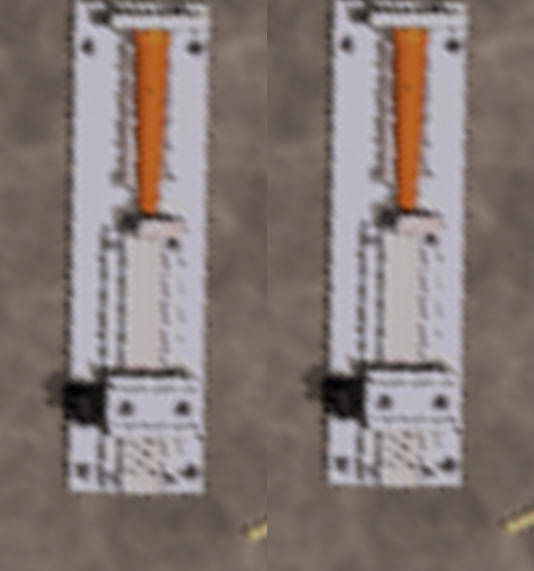

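The tube fills the space from the end plate (150,28) to the stop (148,213), and the wedge tab is close to the bridge (85,402). The hand is clear, so I'm handing in.

```bash
python3 -c "
from rig import robot; print(robot.hand_in())"
```

```text
the job is handed in; nothing more can be done
None
```

The job is handed in: the capped tube lies snug between end plate and stop, the wedge was pushed in with about 18 N to jam the bar, the hand is clear, and I left the open tube alone; the hand-in gave no verdict.

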